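# Clear the measuring board, set the tape measure to the pointer and lock it

## Robot

A 6-joint arm with a two-finger parallel gripper is mounted at the origin on the work surface. World frame = base frame: x ahead of the robot, y to its left, z up, the work surface at z = 0. Lengths are in m, angles in rad, forces in N, time in s.
With the tool pointing down it reaches from about 0.3 to 0.825 m from the base axis. Payload 5.4 kg.
Tool frame: the origin (TCP) lies at the very end of the fingers, on their centre line; the grasp point (between the pads) lies 19 mm behind it; z points along the fingers, y is the line along which they close (so a half turn about z gives the same grasp; the last joint's range is limited). The gripper opens to 92 mm and grips with 3 to 60 N. Pads are 20 mm wide; open, the fingers measure 128 mm over their backs; the gripper's body (75 mm by 189 mm) begins 69 mm behind the grasp point.
Start: joints at [-1.514, 0.158, 1.597, -0, 1.386, -0.21], TCP at [0.152, -0.555, 0.215] pointing down, gripper open.
Joint ranges: [-2.91, 2.91], [-0.94, 2.29], [0.18, 2.7], [-1.29, 4.43], [0.17, 2.64], [-3, 3]. Speed limits (rad/s): [2.57, 2.57, 3.14, 3.14, 3.14, 3.14].

## Interface

Orientations are given as a rotation vector (axis times angle).
In Python, from workcell import bot gives the robot as it stands. Calls block until the motion is done:
- bot.goto(position, orientation): joint-space move of the TCP to a pose.
- bot.line_to(position, rot=None, max_speed=0.15): straight line of the TCP; rot=None keeps the orientation; max_speed is the mean speed in m/s.
- bot.set_joints(angles): joint-space move.
- bot.set_gripper(opening, newtons=None): opening from 0.0 (shut) to 1.0 (fully open); newtons is the grip in N (None keeps the last); returns when the fingers have stopped.
- bot.hold(seconds).
- bot.inverse_kinematics(position, orientation): joint angles nearest the present ones, or None.
- bot.read_camera(name): name is "scene" or "side" or "wrist"; returns a dict with "pixels" (400x640x3 uint8, blue, green, red), "fx", "fy", "cx", "cy" (pixels), "R" (3x3) and "t" (3): a world point X has camera coordinates R X + t. Camera axes: x right, y down, z forward; pixel columns grow to the right and rows downward; lengths in m; the calibration is good to about 2 mm. A picture is of the moment at which its call begins. There is no depth.
A pose or a line that the arm cannot do raises bot.MotionError and nothing moves.
- bot.job_done(): hands the job in; it is judged then, once.
Readings, each from a call of its own:
- bot.current_clock(): time.
- bot.current_joints(): joint angles.
- bot.current_joint_vel(): joint speeds.
- bot.current_effort(): joint torques, N m.
- bot.current_ee_pos(): TCP position.
- bot.current_tool_rot(): TCP orientation.
- bot.current_contact_force(): force on the tool from outside, world axes, zero at the start.
- bot.current_ft_torque(): the same for the moment, N m.
- bot.current_opening(): opening from 0.0 (shut) to 1.0 (fully open).
- bot.current_grip_force(): force on a finger pad.
Only numpy, scipy, OpenCV 4.12 (cv2) and the standard library are available. Lean on these libraries where they do the work, as an engineer would, in place of code of your own. Each camera call takes 0.05 s, during which the arm holds its last target. There are 200 camera calls.

## Task

First take the white carton off the grey measuring board and leave it lying flat on the table. Then hook the end of the yellow tape measure over the metal fence of the board and back the case away, square to the fence, until the case stands upright on the board with its front face level with the red pointer, press the red lock button on it fully down so that the tape stays set at this length, and leave it standing there, still hooked. Leave the red pointer and all the other things on the table where they are.

Things in the scene. Friction and masses are not known exactly. Their poses are not given: they have to be found in the camera images.
- tape: Yellow tape measure with black sides, standing loose on the table: case 76 long (x) x 36 wide (y) x 64 high, about 0.5 kg, with a grippy rubber sole whose friction on the board holds it against its spring when let go. Origin at the centre of the case's underside, x towards the front where the blade comes out, z up. A flat rigid blade, 20 wide, stands 34 out of the front even at rest.
- mouth (a point): middle of the bottom edge of the case's front face, 38 ahead of tape's origin; the length is read here.
- hook_end (a point): middle of the bottom edge of the inner face of the blade's end hook, a steel plate 24 wide and 3 thick: 72 ahead of tape's origin at rest, 4 above the level of the case's underside. The blade's underside is 18 above that level, so with the case on the board the blade passes 4 above the fence and the hook reaches 10 below the fence's top.
- blade (a joint): how far the blade is drawn out beyond its rest, m; 0 at the start, at most 0.21. A spring pulls it in with about 1.3 N at rest and 1.8 N fully drawn.
- lock_top (a point): middle of the top face of the red lock button, 22 x 18, on top of the case, 14 ahead of its middle and 74.5 above the case's underside when up; the button stands 10.5 above the case. Press it straight down.
- lock (a joint): travel of the lock button, m; 0 = up (free), about 0.0055 = fully down (brake on the blade). Moves with about 3 N and stays where it is left; 7 N presses it home.
- gauge: Grey measuring board fixed on the table, 360 x 240 x 12 thick. Origin at table height under the lane; x along the lane to the fence, y across, z up. It spans x = -170 to 190, y = -120 to 120. The fence, an aluminium bar across the full width, is 14 high above the board, from x = 150 (near face) to 162 (far face). A low track with the red pointer runs at y = -104. Its lane y = -60 to 60 is free but for the white carton.
- fence_mid (a point): middle of the top edge of the fence's near face (the face towards the lane), 26 above the table.
- pointer_tip (a point): tip of the red pointer that points across the lane from the y = -104 side, at y = -65 on the board, 22 above the table; its x and y axes are those of the board. Pointer and slider reach 30 above the table. The pointer stands 90 to 190 from the fence's near face and is not to be moved.
- carton_pair: bystander: two flat white and blue cartons stacked, 114 x 59 x 45 high; origin under its centre.
- carton_flat: white carton with a blue band, lying loose in the board's lane, to be cleared away: 120 long (x) x 32 wide (y) x 34 high, about 0.15 kg; origin at the centre of its underside, z up.
- carton_tower: bystander: stack of six cartons, 104 x 74 x 149 high; origin under its centre.
- bundle: bystander: bundle of flat white cartons with a brown band, 152 x 104 x 97 high; origin under its centre.
- kraft_roll: bystander: brown roll of packing tape lying flat, 90 across, 48 high; origin under its centre.
- pen_cup: bystander: grey cup with pens, 72 across, 150 high with the pens; origin under its centre.
- dispenser: bystander: black packing-tape dispenser, 130 x 55 x 75 high; origin under its centre.
Mind the look-alikes: they are no part of the job. Leave any pink look-alike of the carton_flat alone.

How it is judged:
By the outcome, as a careful person would: the job done as asked, in the order asked, and still so for the second after the job is handed in, with the robot touching nothing.
It also fails if it takes over 67 s, if anything falls off the work surface, if the arm or the gripper's body presses on something with over 40 N, if the wrist force passes 120 N, or if a joint passes its speed limit or range.

## Working session

There is one attempt and no reset: what is moved stays moved. The work goes in short steps, each a Python script; the robot and the scene stay as the last script left them, time stands still between calls to the robot, and variables do not carry over. Pictures are saved under pics/ and viewed, at most 11 in all, crops included, and the job is handed in when it is done.

```bash
ls; mkdir -p pics; cat > h.py <<'E'
import numpy as np, cv2
from workcell import bot
def snap(cam,name=None):
    d=bot.read_camera(cam); d['R']=np.array(d['R']); d['t']=np.array(d['t'])
    if name: cv2.imwrite(f'pics/{name}.png',np.array(d['pixels']))
    np.savez(f'pics/{cam}_last.npz',**{k:np.array(v) for k,v in d.items()})
    return d
def ray(d,u,v):
    r=d['R'].T@np.array([(u-d['cx'])/d['fx'],(v-d['cy'])/d['fy'],1.]); return -d['R'].T@d['t'], r
def onz(d,u,v,z):
    c,r=ray(d,u,v); return c+r*(z-c[2])/r[2]
def proj(d,X):
    p=d['R']@np.array(X)+d['t']; return p[0]/p[2]*d['fx']+d['cx'],p[1]/p[2]*d['fy']+d['cy']
E
python3 - <<'E'
from h import *
for c in('scene','side'):
    d=snap(c,c+'0'); print(c,d['fx'],d['cx'],d['cy'],-d['R'].T@d['t'],d['R'][2])
print(bot.current_clock(),bot.current_tool_rot())
E
```

```text
pics
scene 433.559496015866 317.5060741424406 196.92964447955507 [ 1.496949   -0.08070846  1.14830701] [-0.67446783  0.09738485 -0.73185335]
side 387.0988008526034 317.4558418777111 194.50794168031305 [-0.22142837  0.82559952  0.78851299] [ 0.57899282 -0.60370776 -0.54800024]
0.1 [-3.11205593e+00 -4.17620638e-01 -1.93118774e-04]
```

View pics/scene0.png

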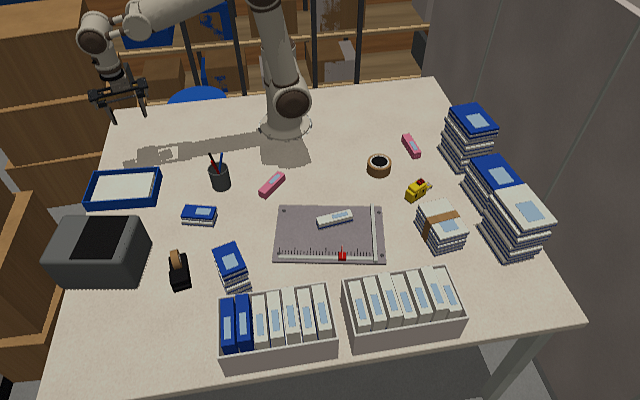

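View pics/side0.png

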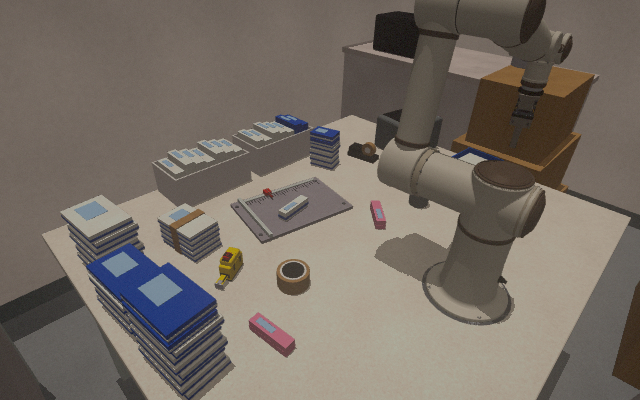

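The scene view shows the board at (272-385, 205-265) with its fence on the right and the red pointer at (342,255). The carton is at (335,218) and the tape at (417,188). The side view shows the tape at (230,265), with its hook towards the lower left. Next I'll enlarge crops and compute coarse positions.

```bash
python3 - <<'E'
from h import *
s=cv2.imread('pics/scene0.png'); e=cv2.imread('pics/side0.png')
a=cv2.resize(s[195:275,260:400],None,fx=5,fy=5,interpolation=cv2.INTER_CUBIC)[:,:700]
b=cv2.resize(s[170:210,395:440],(225,200),interpolation=cv2.INTER_CUBIC)
c=cv2.resize(e[240:293,205:255],(200,200),interpolation=cv2.INTER_CUBIC)
im=np.zeros((600,700,3),np.uint8); im[:400]=a; im[400:,:225]=b; im[400:,240:440]=c
cv2.imwrite('pics/crop1.png',im)
d=np.load('pics/scene_last.npz')
for n,u,v,z in [('c1',279,206,.012),('c2',380,206,.012),('c3',385,263,.012),('c4',272,262,.012),('ptr',342,253,.022),('cart',335,218,.034),('tape',417,188,.06),('roll',378,160,.048),('bundle',441,217,.097),('pink1',272,184,.034),('pink2',411,145,.034)]:
    print(n,onz(d,u,v,z).round(3))
E
```

```text
c1 [ 0.469 -0.07   0.012]
c2 [0.531 0.279 0.012]
c3 [0.765 0.233 0.012]
c4 [ 0.701 -0.115  0.012]
ptr [0.712 0.107 0.022]
cart [0.576 0.11  0.034]
tape [0.513 0.412 0.06 ]
roll [0.336 0.32  0.048]
bundle [0.682 0.429 0.097]
pink1 [ 0.378 -0.084  0.034]
pink2 [0.259 0.474 0.034]
```

View pics/crop1.png

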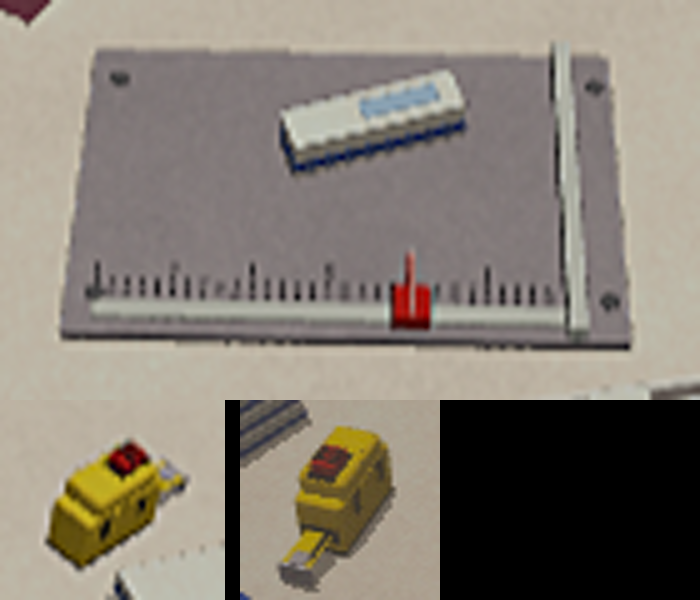

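The crop shows the carton angled slightly to the lane, the pointer at scene (342,245) and the fence clear. The tape's nose points up and right in the scene view, so roughly world -x +y. The board corners fit 360x240. Next I'll take a wrist look over the board and one over the tape.

```bash
cat >> h.py <<'E'
from scipy.spatial.transform import Rotation as Ro
def down(phi):
    """tool pointing down with the finger line at world angle phi (deg)"""
    c,s=np.cos(np.radians(phi)),np.sin(np.radians(phi))
    return Ro.from_matrix(np.array([[-s,c,0],[c,s,0],[0,0,-1.]])).as_rotvec()
def best(p,phi):
    """of the two equal grasps, the one with the smaller joint-6 angle"""
    o=[]
    for f in(phi,phi+180):
        q=bot.inverse_kinematics(p,down(f))
        if q is not None:o.append((abs(q[5]),f%360,q))
    return min(o,key=lambda t:t[0])
E
python3 - <<'E'
from h import *
p=[.50,.10,.33]
for f in (170,-10,80,260):
    q=bot.inverse_kinematics(p,down(f)); print(f,None if q is None else np.round(q,2))
b=best(p,170); bot.goto(p,down(b[1])); print(b[1],bot.current_clock())
d=snap('wrist','w1'); print(d['fx'],-d['R'].T@d['t'],d['R'])
E
```

```text
170 None
-10 [-0.04 -0.06  1.6  -0.    1.6   0.13]
80 [-0.04 -0.06  1.6  -0.    1.6  -1.44]
260 [-0.04 -0.06  1.6  -0.    1.6   1.71]
350 2.75
278.29644617206304 [0.5127917  0.1667013  0.50087471] [[ 9.84519804e-01 -1.75272614e-01 -5.16367651e-04]
 [-1.69868456e-01 -9.54881926e-01  2.43608732e-01]
 [-4.31910093e-02 -2.39749906e-01 -9.69873455e-01]]
```

View pics/w1.png

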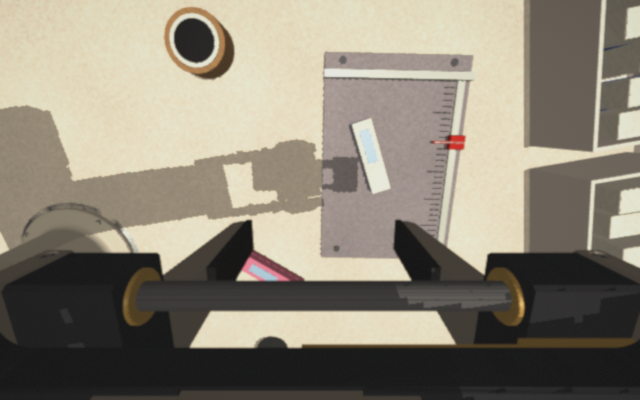

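The wrist view shows the board at (322-472, 53-257) and the fence strip at rows 69-79. The pointer tip is at (431,142) and the carton is centred at (370,156). Now the numeric measurement.

```bash
python3 - <<'E'
from h import *
d=np.load('pics/wrist_last.npz'); im=d['pixels']; h=cv2.cvtColor(im,cv2.COLOR_BGR2HSV)
def rot(a): return np.degrees(np.arctan2(a[1],a[0]))
# fence edges: bright pixels per column
g=im.min(2).astype(float)
near=[];far=[]
for u in list(range(330,466,3)):
    col=np.where(g[60:90,u]>165)[0]+60
    if len(col)>4: near.append((u,col.max()+.5)); far.append((u,col.min()-.5))
near=np.array(near);far=np.array(far)
for n,e in(('near',near),('far',far)):
    k=np.polyfit(e[:,0],e[:,1],1); r=e[:,1]-np.polyval(k,e[:,0]); print(n,len(e),k,r.std())
    a,b=[onz(d,u,np.polyval(k,u),.026) for u in(335,460)]; print(a,b,rot(a-b))
red=((h[...,0]<8)|(h[...,0]>172))&(h[...,1]>130)&(h[...,2]>90)
red=red[120:165,415:480]; ys,xs=np.where(red); xs+=415;ys+=120
print('red u',xs.min(),xs.max()); 
t=xs<445; print('tip rows',[(u,ys[xs==u].mean().round(2)) for u in range(xs.min(),446,2) if (xs==u).any()])
print('tip',onz(d,xs.min()-.3,ys[xs<445].mean(),.022), 'base',onz(d,445,ys[xs==445].mean(),.022))
m=np.zeros_like(g,np.uint8); m[110:200,340:400]=(im[110:200,340:400].min(2)>150)|(h[110:200,340:400,1]>60)&(g[110:200,340:400]>90)
c=max(cv2.findContours(m,0,2)[0],key=cv2.contourArea); r=cv2.minAreaRect(c); B=cv2.boxPoints(r); W=np.array([onz(d,*p,.034) for p in B])
print('carton',r,W.round(4),W.mean(0).round(4),[np.linalg.norm(W[i]-W[i-1]).round(4) for i in range(2)],[rot(W[i]-W[i-1]).round(1) for i in range(2)])
for n,u,v in [('c(190,120)',322,53),('c(190,-120)',472.5,55),('c(-170,120)',321.5,257)]: print(n,onz(d,u,v,.012).round(4))
E
```

```text
near 46 [3.86062288e-02 6.27192414e+01] 2.0565410031700075
[0.5447486  0.24028584 0.026     ] [0.7395451  0.19833108 0.026     ] 167.84545421815594
far 46 [2.93555350e-02 5.77876966e+01] 0.39102672853053283
[0.54669136 0.2518954  0.026     ] [0.74032264 0.21196153 0.026     ] 168.34689154666404
red u 433 464
tip rows [(433, np.float64(141.5))]
tip [0.69051353 0.10987052 0.022     ] base [nan nan nan]
carton ((371.3396301269531, 155.6886749267578), (75.13621520996094, 21.428245544433594), 74.05460357666016) [[0.5576 0.1649 0.034 ]
 [0.5918 0.1681 0.034 ]
 [0.6107 0.0435 0.034 ]
 [0.5745 0.0394 0.034 ]] [0.5836 0.104  0.034 ] [np.float64(0.1266), np.float64(0.0343)] [np.float64(97.6), np.float64(5.4)]
c(190,120) [0.5307 0.2794 0.012 ]
c(190,-120) [0.7682 0.2342 0.012 ]
c(-170,120) [ 0.4669 -0.0717  0.012 ]<stdin>:18: RuntimeWarning: Mean of empty slice.
  ret = ret.dtype.type(ret / rcount)
```

```bash
python3 - <<'E'
from h import *
T=bot.current_clock
c=[.5818,.1056]; R=down(8)
bot.goto([*c,.10],R); bot.line_to([*c,.016]); bot.set_gripper(0.0,15)
print(T(),bot.current_opening(),bot.current_grip_force())
bot.line_to([*c,.09]); p=[.41,.13]
bot.goto([*p,.07],down(-10)); bot.line_to([*p,.0055]); print(bot.current_contact_force(),bot.current_opening())
bot.set_gripper(0.8); bot.line_to([*p,.09]); print(T())
bot.goto([.47,.33,.28],down(-10)); print(T())
d=snap('wrist','w2')
E
```

```text
5.4083 0.34935944385029577 14.999673217535019
[-0.21973651 -0.59864529 -1.00753197] 0.3479680574545832
8.8333
9.925
```

View pics/w2.png

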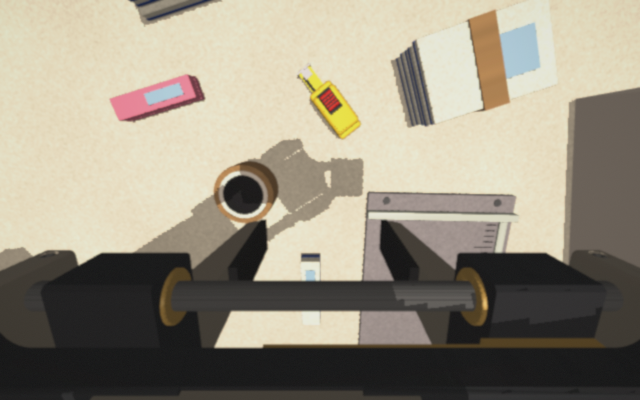

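The carton (310,285) now lies on the table, clear of the board. The tape case is centred near (335,108), with its red button at (330,99) and its hook at (304,73).

```bash
python3 - <<'E'
from h import *
d=np.load('pics/wrist_last.npz'); im=d['pixels']; h=cv2.cvtColor(im,cv2.COLOR_BGR2HSV)
w=(slice(60,145),slice(290,370))
def st(m):
    ys,xs=np.where(m[w]); return xs+290,ys+60
red=((h[...,0]<8)|(h[...,0]>172))&(h[...,1]>120)&(h[...,2]>60)
x,y=st(red); r=cv2.minAreaRect(np.c_[x,y].astype(np.float32)); b=onz(d,*r[0],.0745); print('button',len(x),r,b)
yel=(h[...,0]>18)&(h[...,0]<35)&(h[...,1]>120)
m=((yel|red)*255).astype(np.uint8); k=np.zeros_like(m);k[w]=m[w]
c=max(cv2.findContours(cv2.morphologyEx(k,cv2.MORPH_OPEN,np.ones((9,9))),0,2)[0],key=cv2.contourArea)
r=cv2.minAreaRect(c); B=cv2.boxPoints(r); W=np.array([onz(d,*p,.06) for p in B]); print('case',r,W.mean(0),[(np.linalg.norm(W[i]-W[i-1]).round(4),np.degrees(np.arctan2(*(W[i]-W[i-1])[1::-1])).round(1)) for i in range(2)])
x,y=st(yel); far=y<85; print('blade',x[far].mean(),y[far].mean(),onz(d,x[far].mean(),y[far].mean(),.019))
hk=onz(d,304,73,.018); print('hook',hk, np.linalg.norm((hk-b)[:2]),np.degrees(np.arctan2(*(hk-b)[1::-1])))
cv2.imwrite('pics/w2c.png',cv2.resize(im[55:145,280:380],None,fx=6,fy=6,interpolation=cv2.INTER_CUBIC))
E
```

```text
button 242 ((329.1585693359375, 100.07318115234375), (18.74085235595703, 12.962422370910645), 51.34019470214844) [0.49463487 0.42683924 0.0745    ]
case ((343.1000061035156, 120.30000305175781), (28.200002670288086, 27.40000343322754), 53.13010025024414) [0.50920152 0.39900409 0.06      ] [(np.float64(0.0378), np.float64(117.9)), (np.float64(0.0359), np.float64(25.8))]
blade 314.22651933701655 79.37016574585635 [0.48004392 0.46296522 0.019     ]
hook [0.46712575 0.47408419 0.018     ] 0.05467025228981376 120.21078114014841
```

View pics/w2c.png

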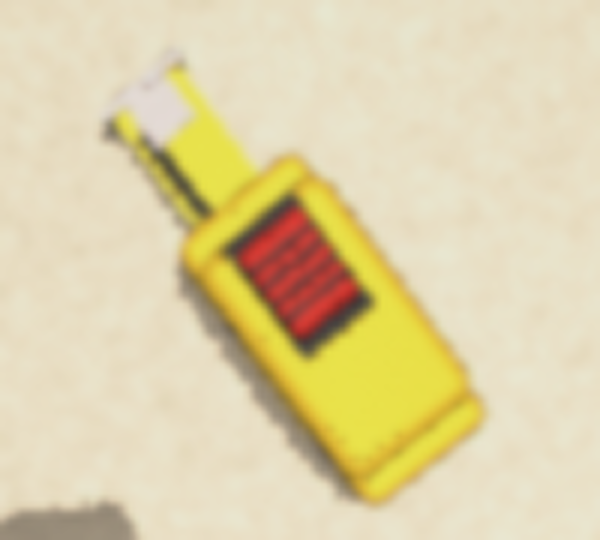

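```bash
cat >> h.py <<'E'
A=np.radians(79.5); EX=np.array([np.cos(A),np.sin(A)]); EY=np.array([-EX[1],EX[0]]); O=np.array([.6149,.0700])
def bw(x,y,z): return [*(O+x*EX+y*EY),z]
def wb(p): return np.array([(p[:2]-O)@EX,(p[:2]-O)@EY])
E
python3 - <<'E'
from h import *
T=bot.current_clock
d=np.load('pics/wrist_last.npz'); t=np.array([.5012,.4144]); cc=onz(d,336.3,110,.062)[:2]; print('case centre',cc)
assert np.linalg.norm(cc-t)<.008
t=(t+cc)/2; R=down(28)
bot.goto([*t,.13],R); bot.line_to([*t,.022]); print(bot.current_contact_force())
bot.set_gripper(0.0,30); print(T(),bot.current_opening(),bot.current_grip_force())
bot.line_to([*t,.09]); print(bot.current_contact_force())
bot.goto(bw(.098,.005,.085),down(79.5-90)); print(T(),bot.current_contact_force(),bot.current_ee_pos())
snap('wrist','w3'); snap('scene','s3'); snap('side','e3')
a=cv2.imread('pics/w3.png')[60:400,160:480]; s=cv2.imread('pics/s3.png')[150:270,260:400]; e=cv2.imread('pics/e3.png')[150:250,220:370]
im=np.zeros((600,800,3),np.uint8); im[:400,:376]=cv2.resize(a,(376,400)); im[:360,380:800]=cv2.resize(s,(420,360),interpolation=cv2.INTER_CUBIC); im[360:600,380:740]=cv2.resize(e,(360,240),interpolation=cv2.INTER_CUBIC)
cv2.imwrite('pics/c3.png',im)
E
```

```text
case centre [0.50226998 0.41384153]
[-0.41180568 -0.1369852   0.02173056]
12.225 0.3897632047040043 29.98254731297493
[ 0.69355533 -0.29864697 -5.59527526]
13.9 [ 0.92757659  0.24515037 -4.70192787] [0.62701442 0.16865653 0.08447364]
```

View pics/c3.png

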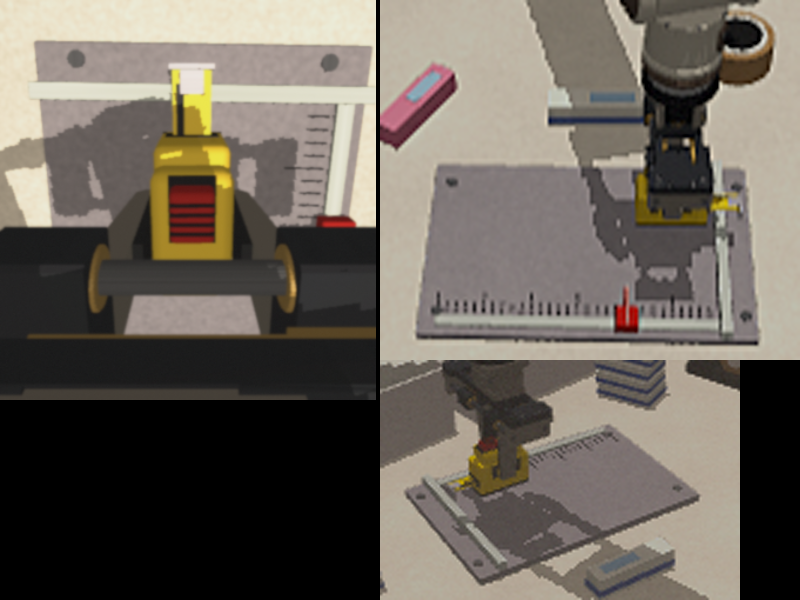

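The composite shows the tape held straight in the gripper, with its blade crossing above the fence and the hook beyond it. The fence looks tilted about 1° against the hand. I'll measure that tilt, the hook's offset and the pointer tip.

```bash
python3 - <<'E'
from h import *
d=np.load('pics/wrist_last.npz'); im=d['pixels']; h=cv2.cvtColor(im,cv2.COLOR_BGR2HSV); g=im.min(2).astype(float)
E={'near':[],'far':[]}
for u in [*range(192,295,3),*range(350,440,3)]:
    prof=g[115:165,u]; dg=np.diff(cv2.GaussianBlur(prof[:,None],(1,5),0)[:,0]); 
    i=dg.argmax(); j=dg.argmin()
    if 4<j-i<25: E['far'].append((u,115+i+.5)); E['near'].append((u,115+j+.5))
for n,e in E.items():
    e=np.array(e); vx,vy,x0,y0=cv2.fitLine(e.astype(np.float32),cv2.DIST_HUBER,0,.01,.01).ravel()
    f=lambda u:y0+(u-x0)*vy/vx
    a,b=[onz(d,u,f(u),.026) for u in(200,430)]; D=a-b
    print(n,len(e),np.median(abs(e[:,1]-f(e[:,0]))),f(200),f(430),'ang',np.degrees(np.arctan2(D[1],D[0])),'bx',wb(a),wb(b))
red=((h[...,0]<8)|(h[...,0]>172))&(h[...,1]>110)&(h[...,2]>60)
ys,xs=np.where(red[180:270,360:480]); print('red',xs.min()+360,xs.max()+360,ys.min()+180,ys.max()+180)
print('rowcount',{r:(xs[ys+180==r].min()+360,xs[ys+180==r].max()+360) for r in range(195,262,2) if (ys+180==r).any()})
yel=(h[...,0]>18)&(h[...,0]<35)&(h[...,1]>120); ys,xs=np.where(yel[100:175,290:355])
for r in (130,145,160): q=xs[ys+100==r]; print(r,q.min()+290,q.max()+290)
cv2.imwrite('pics/c4.png',np.vstack([cv2.resize(im[100:180,270:370],None,fx=4,fy=4,interpolation=cv2.INTER_CUBIC),cv2.resize(im[190:255,370:470],None,fx=4,fy=4,interpolation=cv2.INTER_CUBIC)]))
E
```

```text
near 63 0.26437606114265577 143.31134 146.79448 ang 168.72301951974194 bx [0.1543303  0.10568685] [ 0.15179404 -0.08132987]
far 63 0.2537876183539822 129.44563 132.98535 ang 168.71513798366877 bx [0.16528603 0.1045228 ] [ 0.16275416 -0.08029449]
red 429 462 244 253
rowcount {245: (np.int64(430), np.int64(457)), 247: (np.int64(430), np.int64(459)), 249: (np.int64(430), np.int64(462)), 251: (np.int64(429), np.int64(462)), 253: (np.int64(435), np.int64(461))}
130 306 339
145 307 338
160 307 339
```

View pics/c4.png

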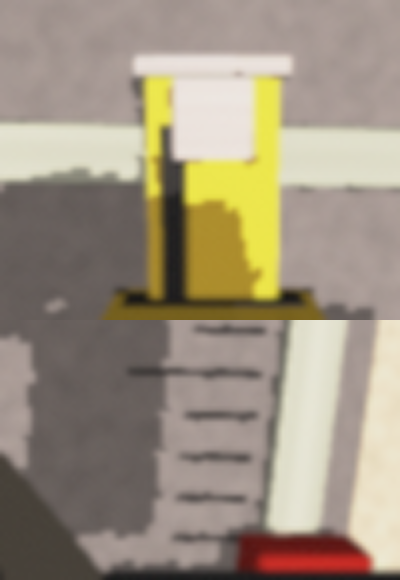

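The hook plate is at rows 114-119, columns 303-343, beyond the fence. The fence angle is 168.7°. Next I'll get the pointer-to-fence distance from the first wrist view and the scene view, and the hook position from this view.

```bash
python3 - <<'E'
from h import *
d=dict(np.load('pics/wrist_last.npz')); p=np.array(bot.current_ee_pos()); u=p[2]-.022
hk=onz(d,323.1,119,u+.0205); print('hook in',hk, (hk-p)[:2]@EX,(hk-p)[:2]@EY)
# w1 geometry: rebuild camera from the printed pose
w=dict(d); w['R']=np.array([[9.84519804e-01,-1.75272614e-01,-5.16367651e-04],[-1.69868456e-01,-9.54881926e-01,2.43608732e-01],[-4.31910093e-02,-2.39749906e-01,-9.69873455e-01]]); w['t']=-w['R']@np.array([0.5127917,0.1667013,0.50087471])
im=cv2.imread('pics/w1.png'); g=im.min(2).astype(float)
n=[];f=[]
for c in range(330,452,2):
    dg=np.diff(cv2.GaussianBlur(g[60:90,c][:,None],(1,3),0)[:,0]); i,j=dg.argmax(),dg.argmin()
    if 4<j-i<16: f.append((c,60.5+i)); n.append((c,60.5+j))
a=np.radians(78.72); ex=np.array([np.cos(a),np.sin(a)])
for e in(n,f):
    vx,vy,x0,y0=cv2.fitLine(np.array(e,np.float32),cv2.DIST_HUBER,0,.01,.01).ravel(); F=lambda c:y0+(c-x0)*vy/vx
    A_,B_=[onz(w,c,F(c),.026) for c in(335,450)]; D=A_-B_; print(len(e),F(335),F(450),np.degrees(np.arctan2(D[1],D[0])),A_[:2]@ex,B_[:2]@ex)
b=im[...,2].astype(float)-im[...,1]
for c in range(428,450,2): q=b[134:151,c].clip(15)-15; print(c,q.max().round(),(134+(q*np.arange(17)).sum()/max(q.sum(),1)).round(2),end=' | ')
for c in (431,436,442):
    t=onz(w,c,142,.022); print('\ntip',c,t,t[:2]@ex)
# scene
s=cv2.imread('pics/s3.png'); ds=dict(np.load('pics/scene_last.npz')); b=s[...,2].astype(float)-s[...,1]
for r in range(244,253):
    q=b[r,330:355].clip(25)-25; print(r,(330+(q*np.arange(25)).sum()/max(q.sum(),1)).round(2),q.max(),end=' | ')
E
```

```text
hook in [0.64074345 0.24016453 0.08339307] 0.07241317973173418 -0.0003468197943673895
58 76.32279 78.77649 168.76370104881534 0.3412099166724219 0.3413494640829092
58 68.51382 71.241135 168.6442490873654 0.3526651441709731 0.3524247165247159
428 0.0 134.0 | 430 0.0 134.0 | 432 35.0 141.58 | 434 66.0 141.47 | 436 40.0 141.61 | 438 37.0 141.62 | 440 43.0 141.62 | 442 49.0 141.81 | 444 53.0 141.68 | 446 52.0 142.73 | 448 71.0 142.88 | 
tip 431 [0.68761669 0.10954241 0.022     ] 0.24192683777481827

tip 436 [0.69593916 0.10806101 0.022     ] 0.24210196132177803

tip 442 [0.70592593 0.10628336 0.022     ] 0.24231210536318454
244 330.0 0.0 | 245 341.5 2.0 | 246 341.58 39.0 | 247 341.53 40.0 | 248 341.56 44.0 | 249 341.52 38.0 | 250 341.56 40.0 | 251 341.31 47.0 | 252 341.79 105.0 |
```

```bash
cat >> h.py <<'E'
A=np.radians(78.72); EX=np.array([np.cos(A),np.sin(A)]); EY=np.array([-EX[1],EX[0]]); O=.1911*EX-.589*EY
E
python3 - <<'E'
from h import *
T=bot.current_clock
def st(n): print(n,T(),wb(np.array(bot.current_ee_pos())).round(4),round(bot.current_ee_pos()[2],4),np.round(bot.current_contact_force(),2))
R=down(78.72-90)
bot.line_to(bw(.0985,.004,.085),R); st('above')
bot.line_to(bw(.0985,.004,.0365),R,.08); st('low')
bot.line_to(bw(.085,.004,.0365),R,.05); st('hooked?')
bot.line_to(bw(.0134,.004,.0365),R,.06); st('back')
snap('wrist','w5'); snap('scene','s5'); snap('side','e5')
a=cv2.imread('pics/w5.png')[60:300,160:500]; s=cv2.imread('pics/s5.png')[195:275,260:400]; e=cv2.imread('pics/e5.png')[160:245,220:360]
im=np.zeros((600,800,3),np.uint8); im[:300,:425]=cv2.resize(a,(425,300)); im[300:600,275:800]=cv2.resize(s,(525,300),interpolation=cv2.INTER_CUBIC); im[:214,430:782]=cv2.resize(e,(352,214),interpolation=cv2.INTER_CUBIC)
cv2.imwrite('pics/c5.png',im)
E
```

```text
above 14.3 [0.0993 0.0042] 0.0851 [ 0.22  0.32 -6.33]
low 15.0583 [0.0985 0.0037] 0.0365 [-0.16  0.49 -5.8 ]
hooked? 15.475 [0.0848 0.0037] 0.0368 [ 0.82  1.48 -5.03]
back 16.8167 [0.0137 0.004 ] 0.0365 [ 0.65  1.06 -5.17]
```

View pics/c5.png

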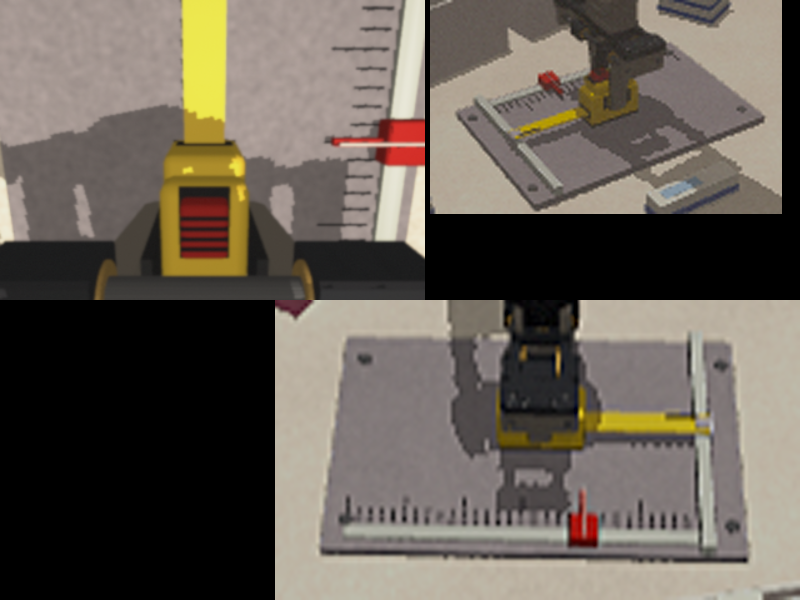

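The tape is hooked over the fence and its blade is drawn out. The case front in the scene crop (585,440) is nearly level with the pointer (583,490). I'll lower it gently, then check numerically.

```bash
python3 - <<'E'
from h import *
T=bot.current_clock
z=.0365; R=down(78.72-90); f0=bot.current_contact_force()[2]
while z>.0315:
    z-=.0005; bot.line_to(bw(.0134,.004,z),R,.02); f=bot.current_contact_force()[2]
    if f-f0>4: break
print(z,f0,bot.current_contact_force(),T(),wb(np.array(bot.current_ee_pos())),bot.current_ee_pos()[2])
d=snap('wrist'); s=snap('scene')
im=d['pixels']; b=im[...,2].astype(float)-im[...,1]
for c in range(422,446,3): q=b[162:186,c].clip(15)-15; print(c,q.max(),(162+(q*np.arange(24)).sum()/max(q.sum(),1)).round(2),end=' | ')
for v in (172,173): t=onz(d,430,v,.022); print('\ntip wrist',wb(t))
im=s['pixels']; b=im[...,2].astype(float)-im[...,1]
for r in range(244,251): q=b[r,330:352].clip(25)-25; print(r,(330+(q*np.arange(22)).sum()/max(q.sum(),1)).round(2),end='|')
t=onz(s,341.55,247,.022); print('\ntip scene',wb(t), 'pred mouth px',proj(s,bw(.0518,-.014,.012)),'front-right vertical edge',[np.round(proj(s,bw(.0518,-.014,zz)),1) for zz in(.012,.03,.05)])
cv2.imwrite('pics/c6.png',np.hstack([cv2.resize(s['pixels'][215:255,315:365],None,fx=10,fy=10,interpolation=cv2.INTER_CUBIC),np.zeros((400,10,3),np.uint8),cv2.resize(d['pixels'][160:200,285:313],None,fx=10,fy=10,interpolation=cv2.INTER_CUBIC)]))
E
```

```text
0.033499999999999995 -4.952938680655896 [-1.0653509   1.77289157  0.1833873 ] 18.4667 [0.01345304 0.00389943] 0.034042377171130546
422 0.0 162.0 | 425 7.0 173.43 | 428 97.0 173.22 | 431 143.0 173.23 | 434 139.0 172.6 | 437 124.0 172.43 | 440 131.0 172.48 | 443 140.0 172.55 | 
tip wrist [ 0.05260494 -0.06762369]

tip wrist [ 0.05193444 -0.06768611]
244 330.0|245 341.5|246 341.58|247 341.52|248 341.55|249 341.55|250 341.57|
tip scene [ 0.05139758 -0.06479964] pred mouth px (np.float64(341.5733939570267), np.float64(236.3286623986318)) front-right vertical edge [array([341.6, 236.3]), array([341.7, 232.9]), array([341.9, 229.1])]
```

View pics/c6.png

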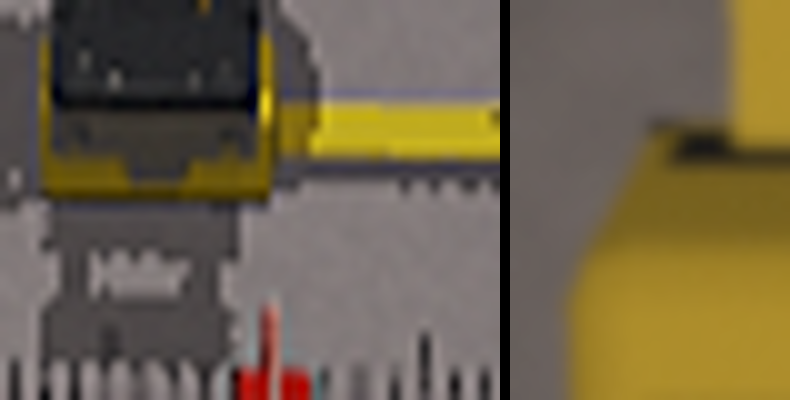

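The pointer is at board x 51.4-52.0 and the case's front edge is at scene column ~341.7, against 341.6 predicted, so they are level. Next I'll release and press the lock.

```bash
python3 - <<'E'
from h import *
T=bot.current_clock; R=down(78.72-90)
bot.set_gripper(0.55); p=np.array(bot.current_ee_pos()); bot.line_to([p[0],p[1],.12],R,.08)
bot.set_gripper(0.0,10); f0=bot.current_contact_force()[2]; print(T(),f0)
bot.line_to(bw(.0278,.004,.12),R,.08); bot.line_to(bw(.0278,.004,.089),R,.08); z=.089
while z>.0775:
    z-=.0005; bot.line_to(bw(.0278,.004,z),R,.03); bot.hold(.05); f=bot.current_contact_force()[2]-f0
    print(round(z,4),round(bot.current_ee_pos()[2],4),round(f,2))
    if f>12: break
snap('wrist','w7')
bot.line_to(bw(.0278,.004,.13),R,.08); print(T(),bot.current_contact_force())
bot.goto(bw(-.06,.004,.20),R); print(T())
d=snap('wrist','w8'); snap('scene','s8'); snap('side','e8')
a=d['pixels'][0:260,160:500]; s=cv2.imread('pics/s8.png')[195:275,260:400]; e=cv2.imread('pics/e8.png')[160:245,220:360]
im=np.zeros((600,800,3),np.uint8); im[:300,:392]=cv2.resize(a,(392,300)); im[300:600,275:800]=cv2.resize(s,(525,300),interpolation=cv2.INTER_CUBIC); im[:214,430:782]=cv2.resize(e,(352,214),interpolation=cv2.INTER_CUBIC)
cv2.imwrite('pics/c8.png',im)
E
```

```text
21.0417 -0.3197422456139483
0.0885 0.0889 0.36
0.088 0.088 0.53
0.0875 0.0875 0.38
0.087 0.087 1.07
0.0865 0.0865 0.05
0.086 0.086 0.68
0.0855 0.0855 0.57
0.085 0.0851 1.61
0.0845 0.0848 3.04
0.084 0.0841 2.77
0.0835 0.0835 2.7
0.083 0.083 2.48
0.0825 0.0825 2.65
0.082 0.082 2.54
0.0815 0.0817 5.17
0.081 0.0816 7.26
0.0805 0.0814 8.0
0.08 0.0813 10.23
0.0795 0.0812 11.81
0.079 0.0811 13.42
28.7417 [0.54763135 1.10478566 0.50787237]
29.2667
```

View pics/c8.png

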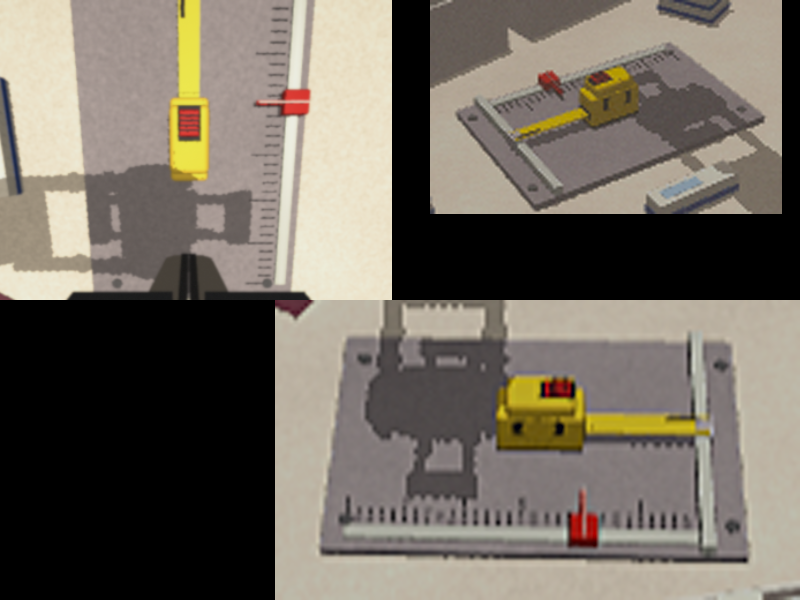

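The case stands upright on the board, hooked over the fence, with its front at scene crop x≈584 against the pointer at 583. The button went down with a clear end stop. I'll do one numeric check before handing in.

```bash
python3 - <<'E'
from h import *
s=dict(np.load('pics/scene_last.npz')); im=s['pixels'].astype(float); y=np.minimum(im[...,2],im[...,1])-im[...,0]
for r in (228,230,231,232,233,234):
    for n,sl,sg in(('F',range(334,350),-1),('B',range(310,330),1)):
        v=y[r,list(sl)]; v=v if n=='B' else v
        if r<229 or r>=231 or n=='B': 
            dg=sg*np.diff(v); i=dg.argmax(); w=dg[max(i-1,0):i+2].clip(0); print(r,n,round(sl[0]+max(i-1,0)+.5+(w*np.arange(len(w))).sum()/w.sum(),2),end=' | ')
print()
for bx in(.0518,-.0242): print(bx,[np.round(proj(s,bw(bx,-.014,z)),2) for z in(.015,.025,.035)])
E
```

```text
228 F 334.52 | 228 B 325.43 | 230 B 318.79 | 231 F 341.86 | 231 B 318.8 | 232 F 341.71 | 232 B 318.79 | 233 F 341.61 | 233 B 318.98 | 234 F 341.39 | 234 B 319.08 | 
0.0518 [array([341.6 , 235.77]), array([341.67, 233.89]), array([341.75, 231.99])]
-0.0242 [array([318.53, 235.34]), array([318.49, 233.46]), array([318.44, 231.56])]
```

The front edge is within about 0.2 px (under 1 mm) of its target, so I'm handing in.

```bash
python3 -c "
from h import *
print(bot.current_clock()); print(bot.job_done())"
```

```text
29.4167
the job is handed in; nothing more can be done
None
```

I handed the job in at 29.4 s: the carton lies flat on the table, and the tape stands on the board hooked over the fence, its front within about 1 mm of the red pointer by camera, and its lock button was pressed to a firm stop at 13 N.

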